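# Free the wedged caterpillar puzzle from the toy bin

### The arm

A 6-joint arm with a two-finger parallel gripper is mounted at the origin on the work surface. World frame = base frame: x ahead of the robot, y to its left, z up, the work surface at z = 0. Lengths are in m, angles in rad, forces in N, time in s.
With the tool pointing down it reaches from about 0.25 to 0.775 m from the base axis. Payload 4 kg.
Tool frame: the origin (TCP) lies midway between the tips of the shut fingers; the grasp point (between the pads) lies 19 mm behind it; y points along the fingers, x is the direction in which the jaws open and shut, and the axes are right-handed (so a half turn about y gives the same grasp; the last joint's range is limited). The gripper opens to 94 mm and grips with 3 to 60 N. Pads are 16 mm wide; open, the fingers measure 119 mm over their backs; the gripper's body (75 mm by 177 mm) begins 78 mm behind the grasp point.
Start: joints at [-1.342, 0.087, 1.371, -0, 1.684, -0.103], TCP at [0.179, -0.52, 0.206] pointing down, gripper open.
Joint ranges: [-3.1, 3.1], [-0.76, 2.03], [0.27, 2.55], [-1.08, 4.22], [0.17, 2.65], [-2.57, 2.57]. Speed limits (rad/s): [2.79, 2.79, 3.14, 3.14, 3.14, 3.14].

### API

Orientations are given as a unit quaternion [x, y, z, w].
In Python, from rig import arm, viewer gives the robot as it stands.
- The arm moves only by the tool send_rows, never from a script. Its argument "plan" is a list of rows, each a list of 6 numbers: the shift along the tool's x, y, z in mm, then the turn, a rotation vector about the tool's x, y, z in rad. A call has 1 to 8 rows; each row shifts and turns the commanded pose from where the row before left it, along the tool's axes as they then stand; what a row does not reach is not made up. A row lasts 1/12 s, in which the tool goes at most 41.7 mm and 7.16 degrees, less where a joint would pass 70% of its speed; a pose out of reach is approached as far as the arm can. A call with a gripper value outside its range is refused whole. "jaw" is the opening, from -1 (shut) to 1 (fully open), set as the call begins (left out, the last holds). The fingers move at their own pace and stop on an object; "force" is the grip in N (left out, the last holds). Time passes only in rows, so rows that do not move let the fingers close. It gives the time, the measured TCP pose, the force and the opening at its end, in the units of the state.
- arm.get_obs(): the state, without advancing time (a new reading comes with each control period).
- viewer.camera(name): name is "side" or "top"; returns a dict with "image" (384x512x3 uint8, red, green, blue), "K" (3x3 intrinsics, pixels), "k1" (the pictures are not rectified: a ray, as slopes to the right and down, at radius r is drawn at 1 + k1 r^2 times it, then the intrinsics apply), "R" (3x3) and "t" (3): a world point X has camera coordinates R X + t. Camera axes: x right, y down, z forward; pixel columns grow to the right and rows downward; lengths in m; the calibration is good to about 2 mm. A picture is of the moment at which its call begins. There is no depth.
- arm.hand_in(): hands the job in, once; it reports no verdict.
The state is a dict: "time_s": time; "qpos": joint angles; "qd": joint speeds; "joint_torque": joint torques, N m; "tool_pos": TCP position; "ee_rot": TCP orientation; "wrist_force": force on the tool from outside, world axes, zero at the start; "torque": the same for the moment, N m; "opening": finger opening in m.
Only numpy, scipy, OpenCV 4.12 (cv2) and the standard library are available. Lean on these libraries where they do the work, as an engineer would, in place of code of your own. Each camera call takes 0.05 s, during which the arm holds its last target. There are 200 camera calls.

### The job

The long wooden caterpillar puzzle has got wedged cornerwise in the upper toy bin, one end ridden up on a building block and its corners caught under the in-turned rims. Turn it until it lies flat on the bin floor and straight along the bin so that its corners come free, then lift it out and set it down gently, flat and lengthwise in the middle of the cork mat, and let go. Leave the excavator, the marble jar and the ball next to it as they are.

Things in the scene. Friction and masses are not known exactly. Their poses are not given: they have to be found in the camera images.
- puzzle_center (a point): Centre of the wedged puzzle's frame, 13 mm over its underside: a plain wooden tray 190 long (y), 48 wide (x), 26 thick (z), 0.22 kg, with a caterpillar piece fixed in it, 8 mm proud. Starts about 37 deg off the bin's length and pitched 7 deg: +y end up on the block, -y end on the floor, level across its width. Gripped across the middle it keeps its pitch; let go clear of the block it drops flat.
- bin_floor (a point): Centre of the floor of the bin compartment with the puzzle, 116 mm over the table; y along the bin, x across, z up. Inside 206 long (y), 160 wide (x). Its rim is 56 mm above the floor; on both long sides it turns in by 13 mm (4 thick, underside 52 above the floor), leaving a mouth 206 x 134. End wall at -y 56 mm high, divider at +y 40 mm.
- bench: The fixed toy bench: two stacked blue plastic tiers, 388 mm long (y), 168 wide (x), 172 high, its lower tier with a hopper front that reaches 52 mm further to -x and is 62 mm high. Origin at table level under the upper tier's centre. Puzzle compartment at -y, short compartment (170 mm long) with other toys at +y.
- block: Loose wooden building block 36 x 48 x 20 mm (x, y, z), origin at the centre of its underside, in the +x +y corner of that compartment, under the raised end of the puzzle. It may be nudged and stays in the bin.
- mat_center (a point): Centre of the top of the fixed cork mat, 290 mm long (y), 200 mm wide (x), 5 mm thick, lying on the table beside the bench.
- excavator_center (a point): Yellow plastic toy excavator, 52 mm wide, 125 mm long, 88 mm high, standing in the short compartment beyond the divider; this point is 35 mm above that floor. Leave alone.
- jar_center (a point): Glass jar of marbles with screw lid, 58 mm across, 90 mm high, in the short compartment; this point is 45 mm above its base. Leave alone.
- ball_center (a point): Red plastic ball, 56 mm across, in the short compartment; its centre. Leave alone.
Not all that is in view belongs to the job. What is shaped like the part that bears puzzle_center but blue or pink is not meant.

How it is judged:
On the way, in this order (a step that is already met when the one before it is completed fails the run):
1. the puzzle lies down in the bin, flat (within 5 degrees) and straight along it (within 12 degrees) (angle between puzzle_center's own z axis and vertical below 0.085 rad and angle between the y axis of puzzle_center and the y axis of bin_floor, either way round below 0.21 rad and z of puzzle_center in the frame of bin_floor between 0 and 0.03 m and x of puzzle_center in the frame of bin_floor between -0.06 and 0.06 m and y of puzzle_center in the frame of bin_floor between -0.05 and 0.05 m), for 0.2 s.
2. the puzzle is lifted clear above the rims (z of puzzle_center in the frame of bin_floor above 0.085 m), for 0.1 s.
At the end, for the whole second after the job is handed in: The puzzle lies right way up and flat (within 3.5 degrees) on the cork mat, its centre within 45 mm of the mat's centre along each of the mat's sides, its length within 20 degrees of the mat's length, at rest and released (angle between puzzle_center's own z axis and vertical below 0.06 rad and z of puzzle_center in the frame of mat_center between 0.008 and 0.018 m and x of puzzle_center in the frame of mat_center between -0.045 and 0.045 m and y of puzzle_center in the frame of mat_center between -0.045 and 0.045 m and angle between the y axis of puzzle_center and the y axis of mat_center, either way round below 0.35 rad and linear speed of puzzle below 0.02 m/s and angular speed of puzzle below 0.1 rad/s and contact force between puzzle and the fingers below 0.1 N); the robot touches nothing.
It fails at once if the excavator is shifted by more than 30 mm (distance of excavator_center from where it was at the start of the episode above 0.03 m).
It fails at once if the jar is shifted by more than 30 mm (distance of jar_center from where it was at the start of the episode above 0.03 m).
It fails at once if the ball is shifted by more than 30 mm (distance of ball_center from where it was at the start of the episode above 0.03 m).
It fails at once if the jar or the excavator is tipped more than 17 degrees (angle between any of jar_center, excavator_center's own z axis and vertical above 0.3 rad).
It fails at once if the puzzle is dropped or slammed on to the mat or table (faster than 0.8 m/s within 40 mm of it) (height (world z) of puzzle_center below 0.058 m and linear speed of puzzle above 0.8 m/s).
It also fails if it takes over 45 s, if anything falls off the work surface, if the arm or the gripper's body presses on something with over 40 N, if the wrist force passes 120 N, or if a joint passes its speed limit or range.

## Working session

There is one attempt and no reset: what is moved stays moved. The work goes in short steps, Python scripts to look and compute and a tool call to move; the robot and the scene stay as the last step left them, time stands still between calls to the robot, and variables do not carry over. Pictures are saved under pics/ and viewed, about 8 in all and at most 12, crops included, and the job is handed in when it is done.

Besides the shell and the picture viewer there is one more tool, called after "Call:" as name([rows], argument=value, ...), one row to a line, values as JSON. send_rows: Moves the arm, as the interface text tells. Its arguments: {"type":"object","properties":{"plan":{"type":"array","items":{"type":"array","items":{"type":"number"}}},"jaw":{"type":"number"},"force":{"type":"number"}},"required":["plan"]}

```bash
mkdir -p pics; cat > h.py <<'E'
import numpy as np, cv2
from rig import arm, viewer
def snap(n,f):
    c=viewer.camera(n); cv2.imwrite(f,cv2.cvtColor(c['image'],cv2.COLOR_RGB2BGR)); np.savez(n+'.npz',**{k:np.array(c[k]) for k in('image','K','k1','R','t')}); return c
def load(n): return dict(np.load(n+'.npz'))
def dist(c): return np.array([float(c['k1']),0,0,0,0])
def pix2w(c,uv,z):
    p=cv2.undistortPoints(np.array(uv,float).reshape(-1,1,2),c['K'],dist(c)).reshape(-1,2)
    d=np.c_[p,np.ones(len(p))]@c['R']; o=-c['R'].T@c['t']
    return o+d*((np.array(z)-o[2])/d[:,2])[:,None]
def w2pix(c,X):
    return cv2.projectPoints(np.array(X,float).reshape(-1,1,3),cv2.Rodrigues(c['R'])[0],c['t'],c['K'],dist(c))[0].reshape(-1,2)
E
python3 - <<'E'
from h import *
a=snap('top','pics/t0.png');b=snap('side','pics/s0.png')
for c in(a,b): print(-c['R'].T@c['t'],c['R'][2],c['K'][0,0],c['k1'])
i=np.hstack([cv2.imread('pics/t0.png'),cv2.imread('pics/s0.png')]); 
print(arm.get_obs())
E
```

```text
[0.28762644 0.06735519 1.28701443] [ 0.12878518 -0.00651634 -0.99165111] 407.65083514903375 -0.005092317152216164
[-0.1795445   0.95841233  0.78490591] [ 0.50400148 -0.6901291  -0.51933066] 434.28958180900827 0.047081921049375856
{'time_s': 0.1, 'qpos': array([-1.34208003e+00,  8.78981530e-02,  1.37208139e+00, -1.68436748e-05,
        1.68355918e+00, -1.03102176e-01]), 'qd': array([-0.00024451, -0.00099937, -0.00476067, -0.00028475,  0.0013954 ,
        0.00221811]), 'joint_torque': array([ 2.05492812e-03, -3.41252410e+01, -3.03301406e+01,  7.19500263e-02,
        3.04088881e-02, -9.77809100e-05]), 'tool_pos': array([ 0.1790504 , -0.51953785,  0.20442289]), 'ee_rot': array([-0.57525764,  0.41108008, -0.41004007,  0.5761588 ]), 'wrist_force': array([-0.02251377,  0.13559267,  0.85768546]), 'torque': array([-0.01600018,  0.03179402, -0.0240768 ]), 'opening': 0.09415261701277977}
```

View pics/t0.png

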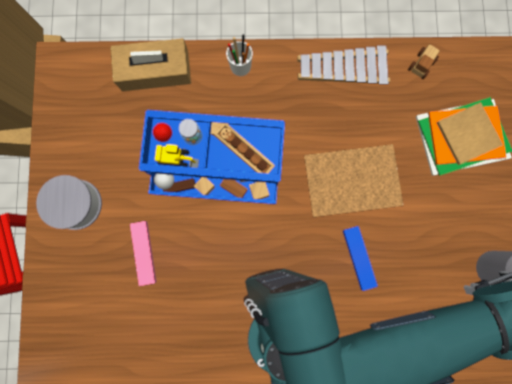

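View pics/s0.png

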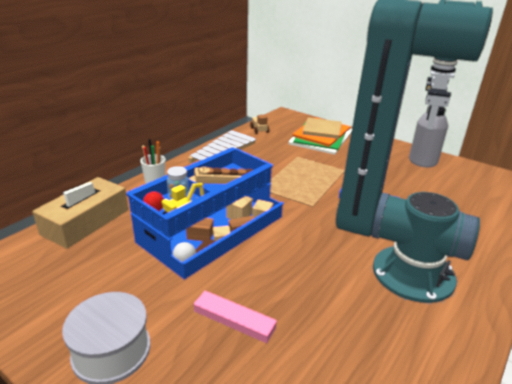

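Top view: bench at (213,155), with the wooden caterpillar wedged in its compartment at (243,148). The pink bar (142,253) and the blue bar (360,258) have the same shape but the wrong colour. The cork mat is at (353,180), beside the bench. The cork-coloured square on papers at (470,133) is a different thing. Confirming with an enlarged crop.

```bash
python3 - <<'E'
from h import *
a=cv2.imread('pics/t0.png')[105:220,130:290]
cv2.imwrite('pics/c0.png',cv2.resize(a,None,fx=5,fy=5,interpolation=cv2.INTER_CUBIC)[:, :])
E
```

```text
(no output)
```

View pics/c0.png

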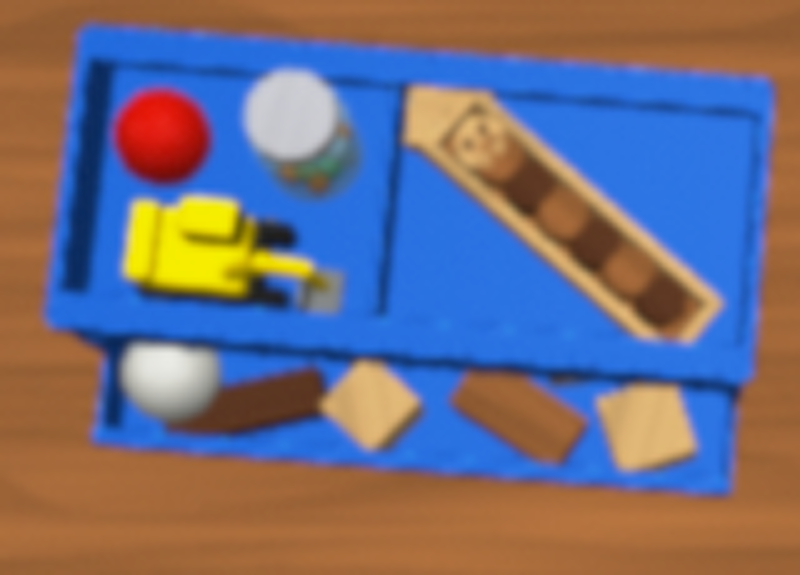

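The crop confirms it: wooden frame with the caterpillar from (405,90) to (722,303), the +y end on the block in the +x/+y corner, the -y end at the lower right by the -x rim.

```bash
cat >> h.py <<'E'
from scipy.spatial.transform import Rotation as Ro
from scipy.optimize import least_squares
E
python3 - <<'E'
from h import *
c=load('top')
cr=lambda l: np.array(l)/5+[130-.4,105-.4]
rim=cr([(80,25),(773,78),(750,382),(45,328)])
W=pix2w(c,rim,[.172]*4); print(W)
def rect(p,L,Wd,obs):
    R=np.array([[np.cos(p[2]),-np.sin(p[2])],[np.sin(p[2]),np.cos(p[2])]])
    q=np.array([[Wd/2,L/2],[Wd/2,-L/2],[-Wd/2,-L/2],[-Wd/2,L/2]])
    return (q@R.T+p[:2]-obs).ravel()
b=least_squares(rect,[*W[:,:2].mean(0),0],args=(.388,.168,W[:,:2])); print('bench',b.x,np.degrees(b.x[2]),np.round(b.fun*1e3,1))
M=pix2w(c,[(305,156),(393,146),(402,205),(314,215)],[.005]*4)
m=least_squares(rect,[*M[:,:2].mean(0),0],args=(.29,.2,M[:,:2])); print('mat',m.x,np.degrees(m.x[2]),np.round(m.fun*1e3,1))
# bin centre: walls: 388=206+170+3t -> t=4
yc=-.194+.004+.103
B=np.array([[np.cos(b.x[2]),-np.sin(b.x[2])],[np.sin(b.x[2]),np.cos(b.x[2])]])
bc=b.x[:2]+B@[0,yc]; print('bin',bc)
pts=cr([(490,92),(722,303),(425,150),(640,340)])
P=pix2w(c,pts,[.165,.142,.163,.143]); print('edges in bin', np.round((P[:,:2]-bc)@B*1e3,1))
d=P[1]-P[0];e=P[3]-P[2]
Pb=(P[:,:2]-bc)@B
for i,j in((0,1),(2,3)):
    v=Pb[i]-Pb[j]; print('angle off length',np.degrees(np.arctan2(v[0],v[1])))
o=arm.get_obs(); print(Ro.from_quat(o['ee_rot']).as_matrix().round(3))
np.savez('g.npz',b=b.x,m=m.x,bc=bc)
E
```

```text
[[ 0.66997978  0.37983975  0.172     ]
 [ 0.6328521  -0.0116535   0.172     ]
 [ 0.45945347  0.00535389  0.172     ]
 [ 0.49611801  0.39583947  0.172     ]]
bench [ 0.56460084  0.1923449  -0.09419673] -5.397074813248678 [-3.5 -2.3 -2.9  3.   3.3  1.8  3.1 -2.5]
mat [ 0.48391648 -0.23972387  0.09968584] 5.71157765896183 [ 4.   1.8  4.4 -1.8 -3.3 -4.4 -5.2  4.4]
bin [0.55641784 0.10573059]
edges in bin [[ 68.5  49.6]
 [-38.  -91.1]
 [ 32.5  83.5]
 [-63.2 -46.1]]
angle off length 37.155797672524955
angle off length 36.47748381164561
[[ 0.326 -0.     0.945]
 [-0.945  0.002  0.326]
 [-0.002 -1.     0.   ]]
```

Call:
send_rows([
  [-23.4, -10, 28, 0, 0, 0],
  [-23.4, -10, 28, 0, 0, 0],
  [-23.4, -10, 28, 0, 0, 0],
  [-23.4, -10, 28, 0, 0, 0],
  [-23.4, -10, 28, 0, 0, 0],
  [-23.4, -10, 28, 0, 0, 0],
  [-23.4, -10, 28, 0, 0, 0],
  [-23.4, -10, 28, 0, 0, 0],
], jaw=0.7)

```text
time_s: 0.77
tool_pos: [0.3303, -0.2683, 0.2855]
ee_rot: [-0.576, 0.411, -0.411, 0.576]
wrist_force: [-0.3, -0.7, 0.4]
opening: 0.08
```

Call:
send_rows([
  [-23.4, -4, 28, 0, 0, 0],
  [-23.4, -4, 28, 0, 0, 0],
  [-23.4, -4, 28, 0, 0, 0],
  [-23.4, -4, 28, 0, 0, 0],
  [-23.4, 0, 28, 0, 0, 0],
  [-23.4, 0, 28, 0, 0, 0],
  [-23.4, 0, 28, 0, 0, 0],
  [-23.4, 0, 28, 0, 0, 0],
])

```text
time_s: 1.43
tool_pos: [0.4812, -0.0183, 0.3011]
ee_rot: [0.576, -0.411, 0.41, -0.576]
wrist_force: [1.7, -0.6, -0.3]
opening: 0.0797
```

Call:
send_rows([
  [-23.4, 0, 28, 0, 0, 0],
  [-23.4, 0, 28, 0, 0, 0],
  [-23.4, 0, 28, 0, 0, 0],
  [-23.4, 0, 28, 0, -0.1, 0],
  [0, 0, 0, 0, -0.1, 0],
  [0, 0, 0, 0, -0.1, 0],
  [0, 0, 0, 0, -0.1, 0],
  [0, 0, 0, 0, -0.1, 0],
])

```text
time_s: 2.1
tool_pos: [0.5561, 0.1053, 0.3004]
ee_rot: [0.66, -0.254, 0.253, -0.66]
wrist_force: [-0.3, 0.1, 0.0]
opening: 0.0799
```

```bash
cat > st.py <<'E'
from h import *
def st():
    o=arm.get_obs(); R=Ro.from_quat(o['ee_rot']).as_matrix()
    print('t',round(o['time_s'],2),'tcp',np.round(o['tool_pos']*1e3,1),'jaw deg',round(np.degrees(np.arctan2(R[1,0],R[0,0])),2),'down',R[:,1].round(3),'F',o['wrist_force'].round(1),'open',round(o['opening']*1e3,1),'q6',o['qpos'][5].round(2))
    return o,R
def rel(R,p,tgt): print('tool shift mm',np.round((np.array(tgt)-p)@R*1e3,1))
E
python3 - <<'E'
from st import *
o,R=st(); rel(R,o['tool_pos'],[.556,.106,.1215])
snap('top','pics/t1.png'); snap('side','pics/s1.png')
s=cv2.imread('pics/s1.png')[120:280,110:310]
cv2.imwrite('pics/c1.png',cv2.resize(s,None,fx=3.5,fy=3.5,interpolation=cv2.INTER_CUBIC))
E
```

```text
t 2.1 tcp [556.1 105.3 300.4] jaw deg -42.01 down [-0.002 -0.    -1.   ] F [-0.3  0.1  0. ] open 79.9 q6 0.82
tool shift mm [ -0.3 178.9   0.7]
```

View pics/c1.png

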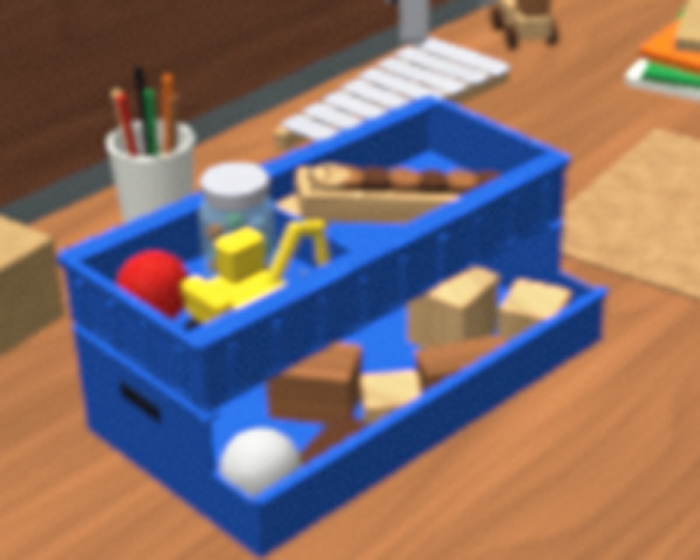

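The side crop shows the puzzle in the far compartment, head end up at (320,180), with jar, excavator and ball in the near one. The gripper is above the crop. Cross-checking the bench pose with this view.

```bash
python3 - <<'E'
from h import *
c=load('side'); t=load('top');g=np.load('g.npz')
obs=np.array([(60,258),(430,98),(570,157),(205,345)])/3.5+[110-.36,120-.36]
tobs=np.array([(80,25),(773,78),(750,382),(45,328)])/5+[129.6,104.6]
q=np.array([[.084,.194,0],[.084,-.194,0],[-.084,-.194,0],[-.084,.194,0]])
def f(p):
    X=Ro.from_euler('z',p[2]).apply(q)+[p[0],p[1],.172]
    return np.r_[(w2pix(c,X)-obs).ravel(),(w2pix(t,X)-tobs).ravel()]
print(f(g['b']).round(1)); r=least_squares(f,g['b']);print(r.x,np.degrees(r.x[2]),r.fun.round(1))
bc=r.x[:2]+Ro.from_euler('z',r.x[2]).apply([0,-.087,0])[:2];print('bin',bc)
# puzzle head end near edge top-left corner (298,172) crop in side; predicted corners
P=Ro.from_euler('z',r.x[2])*Ro.from_euler('z',-37,degrees=True)*Ro.from_euler('x',7,degrees=True)
k=np.array([[.024,.095,.013],[-.024,.095,.013],[-.024,.095,-.013],[.024,-.095,.013],[-.024,-.095,.013]])
X=P.apply(k)+[*bc,.1405]
print('side crop',((w2pix(c,X)-[109.64,119.64])*3.5).round(0).tolist()); print('top crop',((w2pix(t,X)-[129.6,104.6])*5).round(0).tolist())
E
```

```text
[-0.7 -1.6 -1.3 -1.3 -1.6 -0.6 -2.2 -0.6  0.8  1.2 -1.   1.  -0.7 -1.2
  0.9 -1.1]
[ 0.56212927  0.19185503 -0.09196918] -5.269445971162762 [ 0.1 -1.3 -0.8 -1.2 -0.9 -0.4 -1.2 -0.3  0.8  2.2 -0.9  1.7 -0.4 -0.4
  1.1 -0.1]
bin [0.55413922 0.10522271]
side crop [[295.0, 166.0], [299.0, 194.0], [297.0, 221.0], [514.0, 175.0], [524.0, 202.0]]
top crop [[474.0, 84.0], [417.0, 146.0], [418.0, 154.0], [723.0, 307.0], [668.0, 370.0]]
```

Call:
send_rows([
  [0, 30, 0, 0, -0.007, 0],
  [0, 30, 0, 0, 0, 0],
  [0, 30, 0, 0, 0, 0],
  [0, 30, 0, 0, 0, 0],
  [0, 25, 0, 0, 0, 0],
  [0, 18, 0, 0, 0, 0],
  [0, 10, 0, 0, 0, 0],
  [0, 5, 0, 0, 0, 0],
])

```text
time_s: 2.87
tool_pos: [0.555, 0.1046, 0.1212]
ee_rot: [0.661, -0.255, 0.252, -0.659]
wrist_force: [-0.2, -0.3, -0.8]
opening: 0.0798
```

Call:
send_rows([
  [0, 0, 0, 0, 0, 0],
  [0, 0, 0, 0, 0, 0],
  [0, 0, 0, 0, 0, 0],
  [0, 0, 0, 0, 0, 0],
  [0, 0, 0, 0, 0, 0],
  [0, 0, 0, 0, 0, 0],
], jaw=-0.2, force=20)

```text
time_s: 3.37
tool_pos: [0.5566, 0.1052, 0.1247]
ee_rot: [-0.66, 0.253, -0.253, 0.661]
wrist_force: [-0.7, 1.0, 2.2]
opening: 0.048
```

Call:
send_rows([
  [0, 0, 0, 0, -0.04, 0],
  [0, 0, 0, 0, -0.05, 0],
  [0, 0, 0, 0, -0.05, 0],
  [0, 0, 0, 0, -0.05, 0],
  [0, 0, 0, 0, -0.05, 0],
  [0, 0, 0, 0, -0.04, 0],
  [0, 0, 0, 0, -0.04, 0],
  [0, 0, 0, 0, 0, 0],
])

```text
time_s: 4.03
tool_pos: [0.5575, 0.1037, 0.125]
ee_rot: [0.692, -0.143, 0.146, -0.692]
wrist_force: [1.5, -3.1, 3.6]
opening: 0.0477
```

```bash
python3 - <<'E'
from st import *
o,R=st(); rel(R,o['tool_pos'],[.5545,.105,.1225]); print(o['torque'])
E
```

```text
t 4.03 tcp [557.5 103.7 125. ] jaw deg -23.63 down [ 0.004 -0.002 -1.   ] F [ 1.5 -3.1  3.6] open 47.7 q6 0.5
tool shift mm [-3.3  2.5 -0.1]
[-0.50396703 -0.41698948 -0.05665669]
```

Call:
send_rows([
  [0, 0, 0, 0, -0.04, 0],
  [0, 0, 0, 0, -0.05, 0],
  [-1, 0, 0, 0, -0.05, 0],
  [-1, 0, 0, 0, -0.05, 0],
  [-1, 0, 0, 0, -0.05, 0],
  [0, 0, 0, 0, -0.04, 0],
  [0, 0, 0, 0, -0.04, 0],
  [0, 0, 0, 0, 0, 0],
])

```text
time_s: 4.7
tool_pos: [0.5523, 0.1058, 0.1228]
ee_rot: [0.706, -0.033, 0.032, -0.706]
wrist_force: [-0.9, 0.1, 0.1]
opening: 0.0477
```

```bash
python3 - <<'E'
from st import *
o,R=st(); rel(R,o['tool_pos'],[.5545,.105,.1225]); print(o['torque'])
snap('top','pics/t2.png'); snap('side','pics/s2.png')
s=cv2.imread('pics/s2.png')[120:230,150:290];t=cv2.imread('pics/t2.png')[100:210,150:290]
f=lambda a:cv2.resize(a,None,fx=2.8,fy=2.8,interpolation=cv2.INTER_CUBIC)
cv2.imwrite('pics/c2.png',np.hstack([f(s),f(t)]))
E
```

```text
t 4.7 tcp [552.3 105.8 122.8] jaw deg -5.28 down [-0.002 -0.    -1.   ] F [-0.9  0.1  0.1] open 47.7 q6 0.18
tool shift mm [ 2.3  0.3 -0.6]
[-0.28258807  0.14610427 -0.10645247]
```

View pics/c2.png

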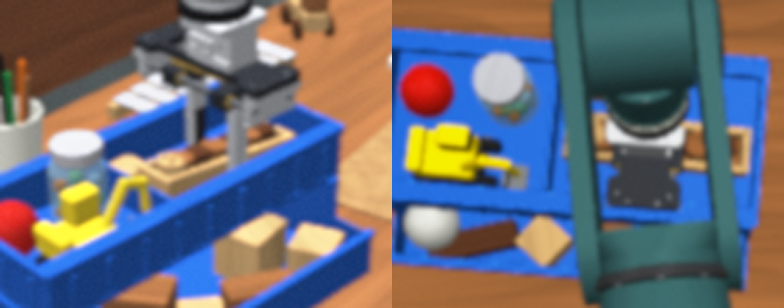

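Both views show the puzzle straight along the bin and held at its middle, still pitched. The block is clear in its corner at (125,165) in the side crop. Releasing it to drop flat.

Call:
send_rows([
  [0, 0, 0, 0, 0, 0],
  [0, 0, 0, 0, 0, 0],
  [0, 0, 0, 0, 0, 0],
  [0, 0, 0, 0, 0, 0],
  [0, 1, 0, 0, 0, 0],
  [0, 1, 0, 0, 0, 0],
  [0, 1, 0, 0, 0, 0],
  [0, 0, 0, 0, 0, 0],
], jaw=0.5)

```text
time_s: 5.47
tool_pos: [0.5531, 0.1057, 0.1201]
ee_rot: [0.706, -0.033, 0.032, -0.706]
wrist_force: [0.3, 0.1, 0.4]
opening: 0.0704
```

```bash
python3 - <<'E'
from st import *
o,R=st()
snap('side','pics/s3.png'); snap('top','pics/t3.png')
s=cv2.imread('pics/s3.png')[120:230,150:290];t=cv2.imread('pics/t3.png')[100:210,150:290]
f=lambda a:cv2.resize(a,None,fx=2.8,fy=2.8,interpolation=cv2.INTER_CUBIC)
cv2.imwrite('pics/c3.png',np.hstack([f(s),f(t)]))
E
```

```text
t 5.47 tcp [553.1 105.7 120.1] jaw deg -5.28 down [-0. -0. -1.] F [0.3 0.1 0.4] open 70.4 q6 0.18
```

View pics/c3.png

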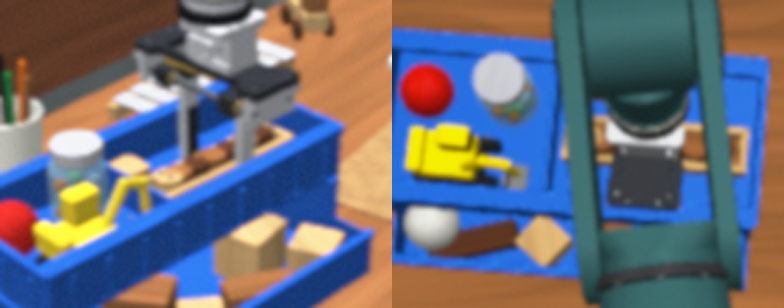

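The puzzle has dropped: the head end is now low at (165,190) in the side crop, with the block apart from it at (130,165). Regripping.

Call:
send_rows([
  [0, 0, 0, 0, 0, 0],
  [0, 0, 0, 0, 0, 0],
  [0, 0, 0, 0, 0, 0],
  [0, 0, 0, 0, 0, 0],
  [0, 0, 0, 0, 0, 0],
  [0, 0, 0, 0, 0, 0],
  [0, -3, 0, 0, 0, 0],
  [0, -5, 0, 0, 0, 0],
], jaw=-0.3, force=30)

```text
time_s: 6.23
tool_pos: [0.5524, 0.1056, 0.1272]
ee_rot: [0.707, -0.033, 0.032, -0.706]
wrist_force: [-0.1, 0.5, -2.6]
opening: 0.0477
```

Call:
send_rows([
  [0, -10, 0, 0, 0, 0],
  [0, -15, 0, 0, 0, 0],
  [0, -20, 0, 0, 0, 0],
  [0, -20, 0, 0, 0, 0],
  [0, -20, 0, 0, 0, 0],
  [0, -20, 0, 0, 0, 0],
  [0, -12, 0, 0, 0, 0],
  [0, 0, 0, 0, 0, 0],
])

```text
time_s: 6.9
tool_pos: [0.5548, 0.1058, 0.2498]
ee_rot: [-0.706, 0.03, -0.035, 0.707]
wrist_force: [-0.2, 0.4, -2.8]
opening: 0.0482
```

```bash
python3 - <<'E'
from st import *
o,R=st(); print(o['torque']); m=np.load('g.npz')['m']; print(m,np.degrees(m[2])); rel(R,o['tool_pos'],[m[0],m[1],.25])
snap('side','pics/s4.png')
s=cv2.imread('pics/s4.png')[70:230,130:330]
cv2.imwrite('pics/c4.png',cv2.resize(s,None,fx=3,fy=3,interpolation=cv2.INTER_CUBIC))
E
```

```text
t 6.9 tcp [554.8 105.8 249.8] jaw deg -5.27 down [ 0.007  0.001 -1.   ] F [-0.2  0.4 -2.8] open 48.2 q6 0.18
[-0.06365572 -0.06846535 -0.02947594]
[ 0.48391648 -0.23972387  0.09968584] 5.71157765896183
tool shift mm [ -38.9   -0.9 -350.6]
```

View pics/c4.png

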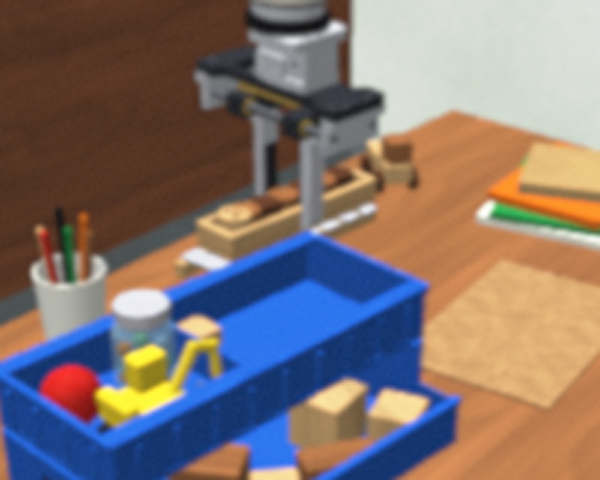

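The puzzle is held level and clear of the bin, with the block left inside at (200,325). On to the mat.

Call:
send_rows([
  [-1, 0, -10, 0, 0, 0],
  [-2, 0, -20, 0, 0, 0],
  [-3, 0, -28, 0, 0, 0],
  [-3, 0, -28, 0, 0, 0],
  [-3, 0, -28, 0, 0, 0],
  [-3, 0, -28, 0, 0, 0],
  [-3, 0, -28, 0, 0, 0],
  [-3, 0, -28, 0, 0, 0],
])

```text
time_s: 7.62
tool_pos: [0.5124, -0.0912, 0.2432]
ee_rot: [-0.706, 0.034, -0.031, 0.707]
wrist_force: [0.4, 0.2, -2.4]
opening: 0.0477
```

Call:
send_rows([
  [-3, 0, -28, 0, 0, 0],
  [-3, 0, -28, 0, 0, 0],
  [-3, 0, -28, 0, 0, 0],
  [-3, 0, -28, 0, 0, 0],
  [-3, 0, -23, 0, -0.04, 0],
  [-2, 0, -14, 0, -0.05, 0],
  [-2, 0, -5, 0, -0.06, 0],
  [0, 0, 0, 0, -0.04, 0],
])

```text
time_s: 8.28
tool_pos: [0.4801, -0.2433, 0.2428]
ee_rot: [-0.706, -0.033, 0.036, 0.707]
wrist_force: [1.2, 0.5, -2.8]
opening: 0.0476
```

Call:
send_rows([
  [0, 10, 0, 0, 0, 0],
  [0, 25, 0, 0, 0, 0],
  [0, 30, 0, 0, 0, 0],
  [0, 30, 0, 0, 0, 0],
  [0, 30, 0, 0, 0, 0],
  [0, 25, 0, 0, 0, 0],
  [0, 15, 0, 0, 0, 0],
  [0, 5, 0, 0, 0, 0],
])

```text
time_s: 8.95
tool_pos: [0.4784, -0.2393, 0.0694]
ee_rot: [-0.704, -0.031, 0.038, 0.708]
wrist_force: [-0.1, 0.6, -3.8]
opening: 0.0479
```

```bash
python3 - <<'E'
from st import *
o,R=st(); m=np.load('g.npz')['m']; rel(R,o['tool_pos'],[m[0],m[1],.012])
snap('side','pics/s5.png'); snap('top','pics/t5.png')
s=cv2.imread('pics/s5.png')[100:230,240:380];t=cv2.imread('pics/t5.png')[110:240,280:420]
f=lambda a:cv2.resize(a,None,fx=2.8,fy=2.8,interpolation=cv2.INTER_CUBIC)
cv2.imwrite('pics/c5.png',np.hstack([f(s),f(t)]))
E
```

```text
t 8.95 tcp [ 478.4 -239.3   69.4] jaw deg 5.58 down [-0.009  0.005 -1.   ] F [-0.1  0.6 -3.8] open 47.9 q6 -0.67
tool shift mm [ 6.  57.4 -1.3]
```

View pics/c5.png

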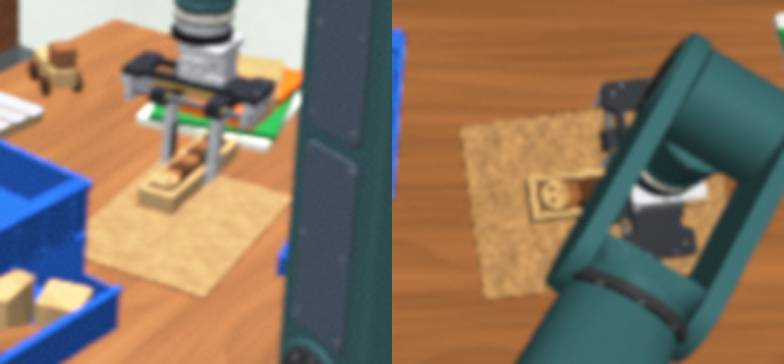

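Over the mat centre, level and aligned. The puzzle's underside is about 4 mm below the TCP, so contact should come at TCP z ≈ 9 mm.

Call:
send_rows([
  [1, 10, 0, 0, 0, 0],
  [2, 15, 0, 0, 0, 0],
  [2, 12, 0, 0, 0, 0],
  [0, 8, 0, 0, 0, 0],
  [0, 5, 0, 0, 0, 0],
  [0, 3, 0, 0, 0, 0],
  [0, 2, 0, 0, 0, 0],
  [0, 1, 0, 0, 0, 0],
])

```text
time_s: 9.72
tool_pos: [0.4873, -0.2412, 0.0197]
ee_rot: [0.706, 0.035, -0.034, -0.706]
wrist_force: [-0.5, -0.0, -1.7]
opening: 0.0476
```

Call:
send_rows([
  [0, 1, 0, 0, 0, 0],
  [0, 1, 0, 0, 0, 0],
  [0, 0.5, 0, 0, 0, 0],
  [0, 0, 0, 0, 0, 0],
  [0, 0, 0, 0, 0, 0],
])

```text
time_s: 10.13
tool_pos: [0.4872, -0.2411, 0.0172]
ee_rot: [0.706, 0.035, -0.035, -0.706]
wrist_force: [0.7, 0.1, -2.5]
opening: 0.0476
```

Call:
send_rows([
  [0, 2, 0, 0, 0, 0],
  [0, 2, 0, 0, 0, 0],
  [0, 1, 0, 0, 0, 0],
  [0, 1, 0, 0, 0, 0],
  [0, 0.5, 0, 0, 0, 0],
  [0, 0.5, 0, 0, 0, 0],
  [0, 0, 0, 0, 0, 0],
  [0, 0, 0, 0, 0, 0],
])

```text
time_s: 10.8
tool_pos: [0.4871, -0.241, 0.01]
ee_rot: [0.706, 0.035, -0.035, -0.706]
wrist_force: [0.7, 0.6, -2.3]
opening: 0.0476
```

Call:
send_rows([
  [0, 0.5, 0, 0, 0, 0],
  [0, 0.5, 0, 0, 0, 0],
  [0, 0, 0, 0, 0, 0],
  [0, 0, 0, 0, 0, 0],
])

```text
time_s: 11.13
tool_pos: [0.4872, -0.2411, 0.0095]
ee_rot: [0.706, 0.035, -0.034, -0.706]
wrist_force: [-0.6, 0.1, 0.6]
opening: 0.0478
```

Contact: the carried weight has gone from the wrist force. Releasing and rising.

Call:
send_rows([
  [0, 0, 0, 0, 0, 0],
  [0, 0, 0, 0, 0, 0],
  [0, 0, 0, 0, 0, 0],
  [0, 0, 0, 0, 0, 0],
  [0, 0, 0, 0, 0, 0],
  [0, 0, 0, 0, 0, 0],
], jaw=0.5)

```text
time_s: 11.63
tool_pos: [0.4871, -0.241, 0.009]
ee_rot: [0.706, 0.035, -0.035, -0.706]
wrist_force: [0.7, 0.2, 0.7]
opening: 0.0702
```

Call:
send_rows([
  [0, -5, 0, 0, 0, 0],
  [0, -15, 0, 0, 0, 0],
  [0, -30, 0, 0, 0, 0],
  [0, -35, 0, 0, 0, 0],
  [0, -35, 0, 0, 0, 0],
  [0, -30, 0, 0, 0, 0],
  [0, -20, -20, 0, 0, 0],
  [0, 0, -30, 0, 0, 0],
])

```text
time_s: 12.3
tool_pos: [0.4948, -0.291, 0.187]
ee_rot: [0.709, 0.04, -0.032, -0.704]
wrist_force: [1.5, -0.1, 0.4]
opening: 0.0703
```

Call:
send_rows([
  [-10, 0, -38, 0, 0, 0],
  [-10, 0, -38, 0, 0, 0],
  [-15, 0, -38, 0, 0, 0],
  [-15, 0, -38, 0, 0, 0],
  [-10, 0, -30, 0, 0, 0],
  [0, 0, -15, 0, 0, 0],
  [0, 0, 0, 0, 0, 0],
  [0, 0, 0, 0, 0, 0],
])

```text
time_s: 12.97
tool_pos: [0.4512, -0.493, 0.1786]
ee_rot: [-0.706, -0.034, 0.034, 0.707]
wrist_force: [0.8, 0.1, -0.3]
opening: 0.0704
```

```bash
python3 - <<'E'
from st import *
o,R=st()
snap('side','pics/s6.png'); snap('top','pics/t6.png')
s=cv2.imread('pics/s6.png')[130:230,230:370];t=cv2.imread('pics/t6.png')[100:240,130:420]
cv2.imwrite('pics/c6.png',np.vstack([cv2.resize(t,(783,378),interpolation=cv2.INTER_CUBIC),cv2.copyMakeBorder(cv2.resize(s,(308,220),interpolation=cv2.INTER_CUBIC),0,0,0,475,0)]))
E
```

```text
t 12.97 tcp [ 451.2 -493.   178.6] jaw deg 5.55 down [-0.     0.001 -1.   ] F [ 0.8  0.1 -0.3] open 70.4 q6 -1.01
```

View pics/c6.png

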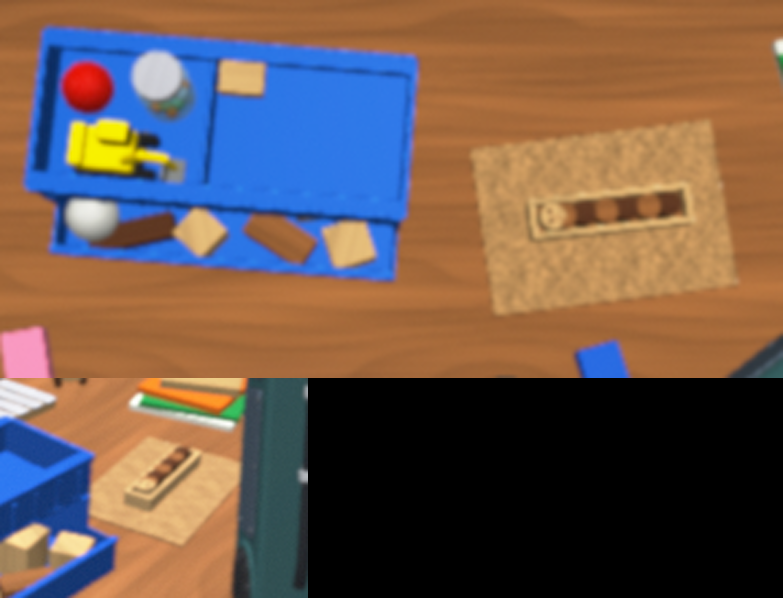

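The puzzle's centre is at (611,213) in the crop and the mat's at (604,218), about 10 mm apart. It is lengthwise and flat, and the block and other toys are in place. Handing in.

```bash
python3 -c "
from rig import arm
print(arm.hand_in())"
```

```text
the job is handed in; nothing more can be done
None
```

The puzzle is lying flat and lengthwise on the cork mat, released, and the job is handed in at about 13 s of the 45 s allowed. The hand-in gives no verdict, so what follows rests on my own checks.

- **In the bin:** I gripped it across the middle, turned it about 37° until it lay straight along the bin, and let it go so it dropped flat. I judged flat by eye from the pictures. I did not measure the tilt.
- **Lift and placing:** I regripped it, lifted it straight out clear of the rims and carried it to the mat. I lowered it in small steps until its weight left the wrist (about -2.5 N to +0.6 N), then opened the jaws and backed away.
- **Last picture:** The puzzle's centre is about 10 mm from the mat's centre, and its length lines up with the mat's. The excavator, jar and ball look unmoved, and the block is still in its corner. The gripper is empty and well clear.
- **Disagreement:** The top and side cameras differed by about 2 mm on the bench position. This had no effect on the job, and no check failed.

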